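# Take the check standard out of the photometer and present it

## Task

Open the photometer's lid, which has a lip at its front edge: swing it right back until it stands open by itself. Then draw the slim metal check standard out of the cuvette well beneath and finish while holding it upright above the middle of the green logbook, at least 10 cm clear of the cover, so that it can be inspected and entered; do not put it down. Leave the lid open, and do not push the logbook, the tube rack or the two loose cuvettes about.

Things in the scene. Friction and masses are not known exactly. Their poses are not given: they have to be found in the camera images.
- photometer: Photometer, 296 x 332 x 164 mm, cream, immovable. Origin: centre of its underside, on the counter. Own x to its back, y to its left (seen from the front), z up. Right half (y < 28 mm): control panel. Left half: sample compartment under the lid, inside x -125 to 112, y 34 to 157 mm, wall tops z 138, floor z 53; in it the cuvette block, x -40 to 0, y 74 to 118, top z 96
- photometer_lid (a joint): Lid hinge, rad: 0 shut, 1.536 fully open at its stop, nearly upright. Axis along the photometer's own y through point lid_hinge_mid, at the back. The lid is a flat panel, own x -134 to 106, y 31 to 162 mm, underside z 141, top z 154 when shut; 0.3 kg. Its hinges are firm enough to hold it up above about 1.4 rad; let go lower, it falls shut
- lip_mid (a point): Middle of the dark finger lip on the lid's front edge: a ledge 32 mm out from the edge, 44 wide (along y), 6 thick, free air below and beside it; its flange on the lid edge is 66 wide, 2.5 thick. The point is 18 mm out from the lid edge, 14 behind the lip's front; shut, it is 261 mm before and 12.6 below the hinge axis. Hook it from below or pinch its width
- lid_hinge_mid (a point): Point on the lid's hinge axis, in the middle of the lid's width; 160 mm above the counter. Own axes as the photometer's
- well_mouth (a point): Centre of the mouth of the cuvette well, 95.7 mm above the counter, straight before lid_hinge_mid by 129.5 mm along the photometer's x; well 13.6 mm square, sides along the photometer's own x and y, 42 mm deep. Own axes as the photometer's
- check_standard: Neutral-density check standard: upright bare-aluminium bar 12 x 12 x 66 mm, 25 g (18 to 35 g), grey glass window in the lower part, ribbed plain metal head at the top. Origin: centre of its underside; own z up its length. At the start it stands in the cuvette well under the lid, hidden, square to the photometer, and its head stands 24 mm out of the well
- standard_head (a point): Middle of the ribbed head, on the bar's axis, 56 mm above its underside (10 mm below its top): the place to grip
- logbook: Closed dark green hardcover notebook lying flat, 212 (own x) x 150 (own y) x 18 mm. Origin: centre of its underside; its cover is 18 mm above that. 0.45 kg
- rack: White test-tube rack with tubes, 58 x 175 x 110 mm, bystander. Origin: centre of its underside
- cuvette_a: Clear empty cuvette 12 x 12 x 45 mm, standing upright, loose and light, bystander. Origin: centre of its underside
- cuvette_b: The second clear empty cuvette, 12 x 12 x 45 mm, standing upright, loose and light, bystander. Origin: centre of its underside

How it is judged:
By the outcome, as a careful person would: the job done as asked, in the order asked, and still so for the second after the job is handed in, while the arm keeps its last pose, push and grip.
It also fails if it takes over 58 s, if anything falls off the work surface, if the arm or the gripper's body presses on something with over 40 N, if the wrist force passes 120 N, or if a joint passes its speed limit or range.

## Robot

A 7-joint arm with a two-finger parallel gripper is mounted at the origin on a cart in front of the work surface, level with it; the furniture and walls round the work are solid. World frame = base frame: x ahead of the robot, y to its left, z up, the work surface at z = 0. Lengths are in m, angles in rad, forces in N, time in s.
With the tool pointing down it reaches from about 0.4 to 0.9 m from the base axis. Payload 5.6 kg.
Tool frame: the origin (TCP) lies midway between the tips of the shut fingers; the grasp point (between the pads) lies 19 mm behind it; z points along the fingers, y is the line along which they close (so a half turn about z gives the same grasp; the last joint's range is limited). The gripper opens to 92 mm and grips with 3 to 60 N. Pads are 20 mm wide; open, the fingers measure 128 mm over their backs; the gripper's body (75 mm by 189 mm) begins 69 mm behind the grasp point.
Start: joints at [-1.329, 0.468, -0.012, 1.603, 0.006, 1.071, -0.056], TCP at [0.183, 0.624, 0.215] pointing down, gripper open.
Joint ranges: [-2.53, 2.53], [-0.31, 2.02], [-1.57, 1.55], [0.28, 2.44], [-1.29, 4.43], [0.15, 1.84], [-2.92, 2.92]. Speed limits (rad/s): [2.57, 2.57, 3.14, 3.14, 3.14, 3.14, 3.14].

## Interface

Orientations are given as a 3x3 rotation matrix whose columns are the frame's x, y, z axes.
In Python, from station import env, effector, solver, viewer, workorder, search_frame, tip_of gives the robot as it stands. Calls block until the motion is done:
- env.reach(position, orientation): joint-space move of the TCP to a pose.
- env.movel(position, frame=None, rate=0.15): straight line of the TCP; frame=None keeps the orientation; rate is the mean speed in m/s.
- env.goto_joints(angles): joint-space move.
- effector.release() and effector.grasp(squeeze=None): open the fingers fully, or close them until they stop; squeeze is the grip in N (None keeps the last).
- env.pause(seconds).
- solver.inverse_kinematics(position, orientation): joint angles nearest the present ones, or None.
- env.sense(): the state.
- viewer.read_camera(name): name is "scene" or "top" or "wrist"; returns (picture, depth): 400x640x3 uint8, red, green, blue; 400x640 float32, m along the optical axis (not along the pixel's ray), 0 where there is no reading.
- viewer.camera_info(name): a dict with "intrinsics" (3x3 intrinsics, pixels), "eye" and "rotation" of the camera in the world; the wrist camera has in their place "T_tool_cam" (4x4, takes a point from camera to tool coordinates, whose origin is the TCP and whose axes are the flange's). Camera axes: x right, y up, looking along -z (the intrinsics and any distortion apply to the point x, -y, -z); pixel columns grow to the right and rows downward; lengths in m; the calibration is good to about 2 mm. A picture is of the moment at which its call begins: read the wrist's pose just before it. camera_info takes no time and is no camera call.
A pose or a line that the arm cannot do raises env.PlanningError and nothing moves.
- workorder.finish_job(): hands the job in; it is judged then, once.
Trained networks look in the newest picture that a camera, given by its name, has taken for a name from the list of things; names that differ only in an ending like _2 or _b are one class to them, and where a whole thing is asked for, a point or a joint stands for the part that bears it (a point fixed in the world has none). Each returns a list of dicts, best first, with "score" (0 to 1); they miss things now and then, are a little off and sometimes report something else, mostly with a low value. They report only what shows in the picture. A call takes as long as a camera call.
- search_frame(camera, name): "at" ([x, y, z] in m, in world coordinates, good to about 4 mm: the middle of the surface that is visible of it).
- tip_of(camera, name): "at" ([x, y, z] in m, in world coordinates, good to about 4 mm: a listed point, or the origin of a listed thing).
The state is a dict: "t": time; "joint_positions": joint angles; "joint_velocities": joint speeds; "tau": joint torques, N m; "ee_pos": TCP position; "tcp_rot": TCP orientation; "wrist_force": force on the tool from outside, world axes, zero at the start; "moment": the same for the moment, N m; "gripper_width": finger opening in m; "grasp_force": force on a finger pad.
Only numpy, scipy, OpenCV 4.12 (cv2) and the standard library are available. Lean on these libraries where they do the work, as an engineer would, in place of code of your own. Each camera call takes 0.05 s, during which the arm holds its last target. There are 200 camera calls.

## Working session

There is one attempt and no reset: what is moved stays moved. The work goes in short steps, each a Python script; the robot and the scene stay as the last script left them, time stands still between calls to the robot, and variables do not carry over. Pictures are saved under pics/ and viewed, at most 10 in all, crops included, and the job is handed in when it is done.

```bash
mkdir -p pics; ls
python3 - <<'E'
from station import env, effector, solver, viewer, workorder, search_frame, tip_of
import cv2,numpy as np
for c in ["scene","top"]:
    p,d=viewer.read_camera(c); cv2.imwrite(f"pics/{c}0.png",p[:,:,::-1])
    i=viewer.camera_info(c); print(c,i)
    for n in ["photometer","lip_mid","lid_hinge_mid","well_mouth","logbook","rack","cuvette_a"]:
        print(n,[(np.round(r["at"],3),round(r["score"],2)) for r in tip_of(c,n)[:3]])
print(env.sense())
E
```

```text
pics
scene {'intrinsics': array([[398.49524207,   0.        , 314.3944041 ],
       [  0.        , 398.49524207, 196.83369302],
       [  0.        ,   0.        ,   1.        ]]), 'eye': array([-0.09339793,  0.54586543,  0.61765424]), 'rotation': array([[-0.66704188,  0.37286508, -0.64500136],
       [-0.74494414, -0.34617699,  0.57028039],
       [-0.01064698,  0.86089089,  0.5086782 ]])}
photometer []
lip_mid [(array([ 0.433, -0.152,  0.145]), 0.58)]
lid_hinge_mid [(array([ 0.488,  0.261, -0.001]), 0.26)]
well_mouth []
logbook [(array([ 0.488,  0.265, -0.001]), 0.57)]
rack [(array([0.595, 0.032, 0.004]), 0.73)]
cuvette_a [(array([ 0.451, -0.014, -0.   ]), 0.66), (array([ 0.406,  0.025, -0.004]), 0.49)]
top {'intrinsics': array([[477.62976183,   0.        , 320.2113054 ],
       [  0.        , 477.62976183, 207.72090894],
       [  0.        ,   0.        ,   1.        ]]), 'eye': array([ 0.43280871, -0.02870326,  1.18522587]), 'rotation': array([[ 0.02183596,  0.99419169, -0.10538538],
       [-0.99971075,  0.02065038, -0.01232816],
       [-0.01008031,  0.10562409,  0.99435504]])
[... 533 characters left out ...]
58]), 'joint_velocities': array([ 0.00180714,  0.00130315, -0.00047514, -0.00101368,  0.00082032,
        0.00059905, -0.00027023]), 'tau': array([ 7.25152931e-04, -5.20360422e+01, -1.22744773e-02, -2.44039178e+01,
       -5.67128405e-02,  1.11578961e-02,  1.88120521e-05]), 'ee_pos': array([0.18266795, 0.62379108, 0.21461952]), 'tcp_rot': array([[-9.59702500e-01,  2.81017987e-01,  4.60546188e-05],
       [ 2.81017988e-01,  9.59702500e-01,  3.29383750e-05],
       [-3.49424570e-05,  4.45532172e-05, -9.99999998e-01]]), 'wrist_force': array([-0.880709  ,  0.11546891, -0.16076127]), 'moment': array([ 0.02728599,  0.00442985, -0.0316901 ]), 'grasp_force': 0.0, 'gripper_width': 0.0921048471420303}
```

View pics/scene0.png

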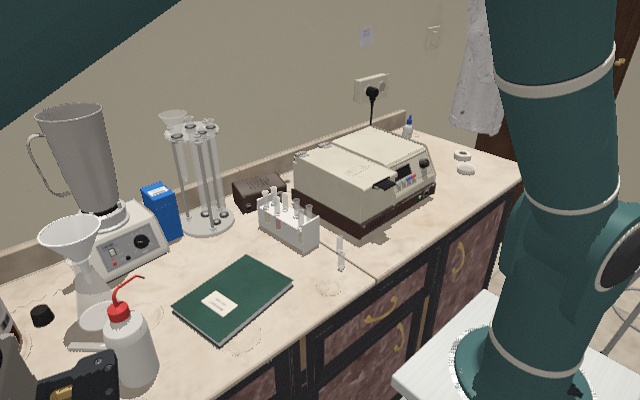

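View pics/top0.png

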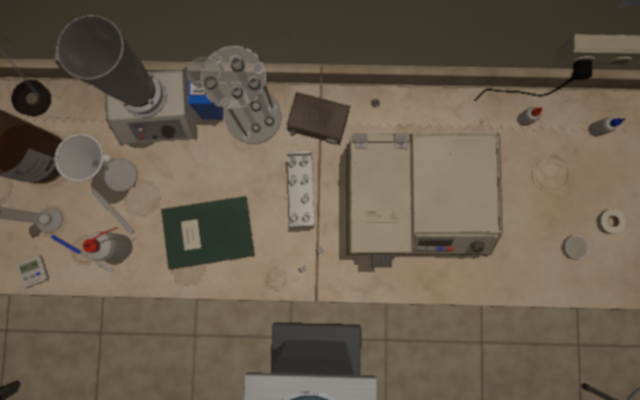

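The scene view shows the photometer at about (360,185) with its dark lip at (385,185), the logbook at (232,300), the rack at (288,222) and the cuvettes at (340,255). In the top view the lip is at (376,260), the lid spans columns 350–412, and the logbook is at (208,232).

Next I'll fit the photometer's pose from the depth images and check that the arm can follow the lid's arc.

```bash
cat > h.py <<'E'
from station import env, effector, solver, viewer, workorder, search_frame, tip_of
import cv2,numpy as np
def cloud(c,T=None):
    p,d=viewer.read_camera(c); i=viewer.camera_info(c); K=i["intrinsics"]
    v,u=np.mgrid[0:400,0:640]
    P=np.stack([(u-K[0,2])/K[0,0]*d,-(v-K[1,2])/K[1,1]*d,-d],-1)
    if "eye" in i: R,t=i["rotation"],i["eye"]
    else:
        M=T@i["T_tool_cam"]; R,t=M[:3,:3],M[:3,3]
    W=P@np.array(R).T+t; W[d==0]=np.nan
    return p,W
def Rpitch(phi,yaw):   # tool z forward-down by phi, tool y along +-photometer y
    z=np.array([np.cos(phi),0,-np.sin(phi)]); y=np.array([0,1.,0]); x=np.cross(y,z)
    c,s=np.cos(yaw),np.sin(yaw)
    return np.array([[c,-s,0],[s,c,0],[0,0,1]])@np.stack([x,y,z],1)
E
python3 - <<'E'
from h import *
for c in ["top","scene"]:
    p,W=cloud(c)
    x,y,z=W[...,0],W[...,1],W[...,2]
    m=(z>.125)&(z<.19)&(x>.35)&(x<.8)&(y<-.05)&(y>-.5)
    q=W[m][:,:2].astype(np.float32); 
    print(c,m.sum(),cv2.minAreaRect(q), np.nanpercentile(z[m],[5,25,50,75,95]), np.percentile(q,[1,99],axis=0))
    m=(z>.01)&(z<.03)&(x>.3)&(x<.7)&(y<.4)&(y>.1); g=p.astype(int); m&=(g[...,1]>g[...,0]+12)
    print("book",cv2.minAreaRect(W[m][:,:2].astype(np.float32)),np.median(z[m]))
    # dark lip
    m=(z>.12)&(z<.16)&(x>.38)&(x<.47)&(y>-.23)&(y<-.08)&(g.max(-1)<90); print("lip",m.sum(),np.nanmean(W[m],0),np.nanpercentile(W[m],[3,97],axis=0) if m.any() else 0)
    if c=="top":
        m=(x>.8); print("wall",np.nanpercentile(x[:60],[1,10,50]), "tall", np.nanmax(z[(x<.45)&(y<.75)&(y>.15)&(x>.25)]))
print(viewer.camera_info("wrist")["T_tool_cam"])
# IK along arc
H=np.array([.691,-.145,.16]);yaw=.025
for d0,d1 in [(90,90),(60,90),(45,90),(45,100),(30,90),(20,90)]:
    out=[]
    for th in np.linspace(0,1.536,6):
        phi=np.radians(d0+(d1-d0)*th/1.536)
        lx=-.261*np.cos(th)-.0126*np.sin(th); lz=.261*np.sin(th)-.0126*np.cos(th)
        c,s=np.cos(yaw),np.sin(yaw); R=Rpitch(phi,yaw)
        L=H+[c*lx,s*lx,lz]; out.append([solver.inverse_kinematics(L+.009*R[:,2],R@np.diag([k,k,1])) is not None for k in (1,-1)])
    print(d0,d1,out)
E
```

```text
top 17494 ((0.5683865547180176, -0.2443644255399704), (0.295151025056839, 0.3271227777004242), 0.9796693921089172) [0.14557275 0.15273226 0.15519375 0.15741168 0.16027845] [[ 0.4365517  -0.40425628]
 [ 0.70941426 -0.08268163]]
book ((0.4355991780757904, 0.23899924755096436), (0.023303166031837463, 0.039812374860048294), 12.534892082214355) 0.01720214363034378
lip 315 [ 0.43467978 -0.14931656  0.15008891] [[ 0.41938309 -0.17497131  0.14494235]
 [ 0.4473851  -0.12340074  0.15478291]]
wall [0.80584202 0.86132379 0.90072825] tall 0.18419249147874472
scene 5799 ((0.5642949342727661, -0.24566690623760223), (0.2937236428260803, 0.3349721133708954), 1.3590803146362305) [0.13118317 0.15067499 0.1541502  0.15654707 0.15948604] [[ 0.42514135 -0.40445989]
 [ 0.70194953 -0.07925291]]
book ((0.4885312020778656, 0.2625732421875), (0.14934401214122772, 0.2105623334646225), 10.108644485473633) 0.01788396336689707
lip 166 [ 0.43125495 -0.14574988  0.14916591] [[ 0.41583131 -0.17163824  0.14344331]
 [ 0.44631674 -0.11902472  0.15250596]]
[[-5.24449513e-04  9.66133481e-01  2.58042288e-01  7.16835016e-02]
 [ 9.99999568e-01  3.08602456e-04  8.76980761e-04  6.53208550e-04]
 [ 7.67647992e-04  2.58042636e-01 -9.66133225e-01 -1.71543965e-01]
 [ 0.00000000e+00  0.00000000e+00  0.00000000e+00  1.00000000e+00]]
90 90 [[True, True], [True, True], [True, True], [True, True], [True, True], [True, True]]
60 90 [[False, False], [True, True], [True, True], [True, True], [True, True], [True, True]]
45 90 [[False, False], [False, False], [True, True], [True, True], [True, True], [True, True]]
45 100 [[False, False], [True, True], [True, True], [True, True], [True, True], [True, True]]
30 90 [[False, False], [False, False], [True, True], [True, True], [True, True], [True, True]]
20 90 [[False, False], [False, False], [True, True], [True, True], [True, True], [True, True]]
```

Run:
```python
from h import *
s=env.sense(); env.movel(s["ee_pos"]+[0,0,.13],rate=.2)
R=Rpitch(np.pi/2,.02)
env.reach([.425,-.15,.32],R)
s=env.sense(); print(s["t"],s["joint_positions"],s["ee_pos"])
T=np.eye(4);T[:3,:3]=s["tcp_rot"];T[:3,3]=s["ee_pos"]
p,W=cloud("wrist",T); cv2.imwrite("pics/w1.png",p[:,:,::-1])
for n in ["lip_mid","lid_hinge_mid"]: print(n,[(np.round(r["at"],4),round(r["score"],2)) for r in tip_of("wrist",n)[:3]])
x,y,z=W[...,0],W[...,1],W[...,2]
m=(z>.13)&(z<.16)&(x>.40)&(x<.45)&(y>-.23)&(y<-.08)&(p.max(-1)<90)
print("dark",m.sum(),np.percentile(W[m],[1,50,99],axis=0).round(4)); 
m&=(x<.431);print("ledge",np.percentile(W[m],[1,50,99],axis=0).round(4))
```

```text
4.55 [-0.94776571 -0.08812055  1.18987821  1.98263472  0.08836884  1.1928235
  1.80015618] [ 0.42541458 -0.14940226  0.32013834]
lip_mid [(array([ 0.4303, -0.1525,  0.147 ]), 0.58)]
lid_hinge_mid []
dark 1818 [[ 0.4178 -0.1828  0.1443]
 [ 0.4364 -0.1502  0.1519]
 [ 0.4492 -0.1044  0.1566]]
ledge [[ 0.4176 -0.1726  0.1473]
 [ 0.4239 -0.1504  0.1519]
 [ 0.4308 -0.13    0.1537]]
```

View pics/w1.png

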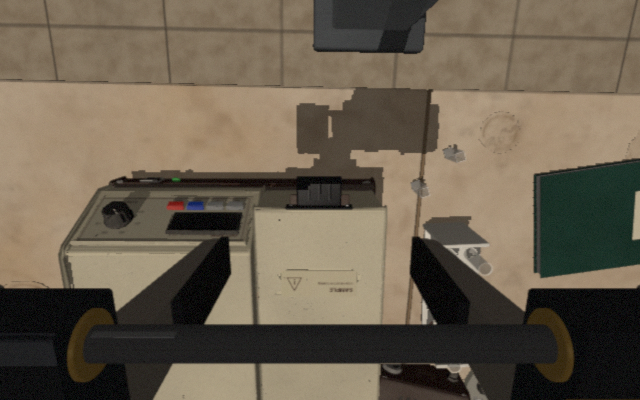

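The lip shows at (320,190). Its ledge spans y −0.173 to −0.130 with its front at x 0.418, which puts lip_mid at about (0.4317, −0.151, 0.147). I'll pinch it there and swing the lid.

```bash
cat > arc.py <<'E'
from h import *
yaw=.02; c,s_=np.cos(yaw),np.sin(yaw)
L0=np.array([.4317,-.151,.1474]); H=L0+[c*.261,s_*.261,.0126]
def lip(th):
    lx=-.261*np.cos(th)-.0126*np.sin(th); lz=.261*np.sin(th)-.0126*np.cos(th)
    return H+[c*lx,s_*lx,lz]
E
python3 - <<'E'
from arc import *
R=Rpitch(np.pi/2,yaw); dz=np.array([-.0015,0,-.009])
for th in (0,.4,.8,1.2,1.53): print(solver.inverse_kinematics(lip(th)+dz,R).round(2))
env.movel(lip(0)+dz,R,rate=.12)
effector.grasp(15); s=env.sense(); print(s["t"],s["gripper_width"],s["grasp_force"],s["wrist_force"],s["ee_pos"])
if .04<s["gripper_width"]<.05:
    for th in np.linspace(0,1.53,12)[1:]:
        env.movel(lip(th)+dz,R,rate=.1)
        s=env.sense(); print(round(th,2),round(s["t"],2),s["gripper_width"].round(4),s["wrist_force"].round(1),(s["ee_pos"]-lip(th)-dz).round(4))
        if np.linalg.norm(s["wrist_force"])>40 or s["gripper_width"]<.04: break
p,_=viewer.read_camera("scene"); cv2.imwrite("pics/s2.png",p[:,:,::-1])
E
```

```text
[-0.56  0.36  0.99  2.18 -0.42  0.81  2.29]
[-0.83  0.24  1.27  2.05 -0.27  1.03  2.16]
[-0.86  0.31  1.35  1.82 -0.32  1.26  2.17]
[-0.72  0.59  1.44  1.54 -0.58  1.52  2.32]
[-0.56  0.75  1.43  1.29 -0.75  1.68  2.31]
7.15 0.04371159420547404 15.00047329813242 [0.03518412 1.90241096 0.78045982] [ 0.43016665 -0.15074428  0.13837043]Traceback (most recent call last):
  File "<stdin>", line 9, in <module>
AttributeError: 'float' object has no attribute 'round'
```

Only a print failed; the lip is pinched, and the lid is one step up. I'll carry on from there.

Run:
```python
from arc import *
R=Rpitch(np.pi/2,yaw); dz=np.array([-.0015,0,-.009])
for th in np.linspace(0,1.53,12)[1:]:
        env.movel(lip(th)+dz,R,rate=.1)
        s=env.sense(); print(round(th,2),round(s["t"],2),round(s["gripper_width"],4),s["wrist_force"].round(1),(s["ee_pos"]-lip(th)-dz).round(4))
        if np.linalg.norm(s["wrist_force"])>40 or s["gripper_width"]<.04: break
print(s["joint_positions"].round(2))
p,_=viewer.read_camera("scene"); cv2.imwrite("pics/s2.png",p[:,:,::-1])
```

```text
0.14 7.92 0.0435 [ 0.8  2.3 -1. ] [-0.0001  0.0002 -0.0004]
0.28 8.43 0.0437 [-0.1  1.9 -1.4] [-0.0002  0.0002 -0.0002]
0.42 8.95 0.0435 [-2.1  2.5  0.1] [-0.0002  0.0002 -0.0001]
0.56 9.47 0.0435 [-2.1  2.7  0.6] [0.0001 0.0002 0.0003]
0.7 9.98 0.0436 [-2.1  3.6  0.1] [0.0004 0.0002 0.0003]
0.83 10.5 0.0434 [-1.5  4.4  0.6] [0.0004 0.0002 0.0002]
0.97 11.02 0.0438 [-2.3  5.2  1. ] [-0.      0.0002 -0.0002]
1.11 11.53 0.0437 [-3.   5.3  2.4] [-0.0003  0.0001 -0.0002]
1.25 12.05 0.0441 [-2.3  6.6  3.7] [-0.0004  0.0002 -0.0001]
1.39 12.57 0.0436 [-1.3  6.5  4.4] [-0.0001  0.0002  0.0003]
1.53 13.08 0.0437 [-1.1  5.3  6.5] [0.0003 0.0001 0.0008]
[-0.46  0.57  1.07  1.28 -0.49  1.56  2.13]
```

View pics/s2.png

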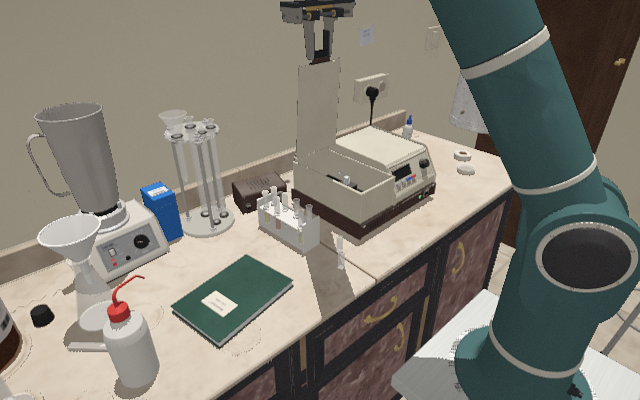

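The lid is upright, with its top at (320,62) and the fingers on the lip. Next I'll release, back off upward and look into the compartment from above.

Run:
```python
from arc import *
effector.release(); e=env.sense()["ee_pos"]
env.movel(e+[0,0,.07],rate=.15)
env.movel([.47,-.15,.46],rate=.25)
well=H+[-c*.1295,-s_*.1295,0]; well[2]=.0957; print("well",well)
Rg=lambda k: np.stack([np.array([-s_,c,0])*k, np.array([c,s_,0])*k, [0,0,-1]],1)  # tool y along photometer x
for k in (1,-1):
    R=Rg(k); print(np.linalg.det(R))
    for P in [well+[0,0,.25],well+[0,0,.0],[.488,.263,.23]]:
        q=solver.inverse_kinematics(P,R); print(k,None if q is None else np.round(q,2))
s=env.sense(); T=np.eye(4);T[:3,:3]=s["tcp_rot"];T[:3,3]=s["ee_pos"]
p,W=cloud("wrist",T); cv2.imwrite("pics/w3.png",p[:,:,::-1])
for cam in ("wrist","top"):
    if cam=="top": p,_=viewer.read_camera("top")
    for n in ["standard_head","well_mouth","check_standard","lip_mid"]: print(cam,n,[(np.round(r["at"],4),round(r["score"],2)) for r in tip_of(cam,n)[:2]])
print(s["t"])
```

```text
well [ 0.5631737  -0.14837018  0.0957    ]
0.9999999999999999
1 [-0.76  0.58  1.45  1.66 -0.58  1.43  0.78]
1 [-0.57  0.78  1.11  1.91 -0.84  1.01  0.95]
1 [-1.17  0.34  0.76  1.86 -0.27  1.04 -0.27]
0.9999999999999999
-1 [ 1.08  0.59 -1.31  1.56  0.57  1.44  2.9 ]
-1 [ 0.85  0.7  -0.89  1.82  0.67  0.95  2.82]
-1 [-0.91  0.3   0.43  1.85 -0.14  1.03  2.74]
wrist standard_head [(array([ 0.5624, -0.147 ,  0.1062]), 0.42)]
wrist well_mouth [(array([ 0.4561, -0.0172,  0.0006]), 0.67), (array([ 0.5625, -0.1542,  0.0975]), 0.59)]
wrist check_standard [(array([ 0.5657, -0.147 ,  0.0513]), 0.48), (array([ 0.5628, -0.1526,  0.094 ]), 0.16)]
wrist lip_mid []
top standard_head [(array([ 0.5627, -0.1507,  0.1103]), 0.57)]
top well_mouth [(array([ 0.5632, -0.1487,  0.1138]), 0.57)]
top check_standard [(array([ 0.5629, -0.1463,  0.053 ]), 0.43)]
top lip_mid [(array([ 0.661 , -0.1454,  0.4177]), 0.96)]
15.8833
```

View pics/w3.png

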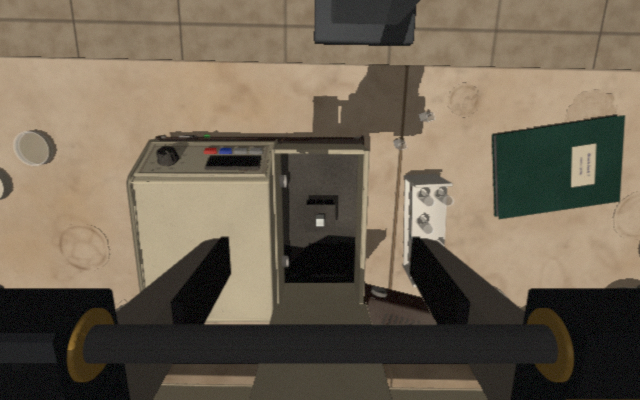

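The bar's head shows at (320,222) in the wrist view. The networks place it at about (0.563, −0.148), which matches the geometry. Next I'll turn the gripper so it closes along the photometer's x and take a closer look.

```bash
cat >> arc.py <<'E'
Rg=np.stack([[-s_,c,0],[c,s_,0],[0,0,-1]],1)
E
python3 - <<'E'
from arc import *
env.reach([.50,-.148,.36],Rg)
env.movel([.548,-.149,.25],Rg,rate=.15)
s=env.sense(); T=np.eye(4);T[:3,:3]=s["tcp_rot"];T[:3,3]=s["ee_pos"]
p,W=cloud("wrist",T); cv2.imwrite("pics/w4.png",p[:,:,::-1])
x,y,z=W[...,0],W[...,1],W[...,2]
m=(z>.105)&(z<.13)&(abs(x-.563)<.025)&(abs(y+.149)<.025); q=W[m]
print(m.sum(),np.percentile(q,[2,50,98],axis=0).round(4))
m2=m&(z>.116); print("top",m2.sum(),np.percentile(W[m2],[2,50,98],axis=0).round(4),cv2.minAreaRect(W[m2][:,:2].astype(np.float32)))
v,u=np.where(m2);print("px",u.min(),u.max(),v.min(),v.max())
b=(z>.09)&(z<.1)&(abs(x-.563)<.03)&(abs(y+.149)<.03);print("block z",np.median(z[b]))
print([(np.round(r["at"],4),round(r["score"],2)) for r in tip_of("wrist","standard_head")[:2]],s["t"],s["joint_positions"].round(2))
E
```

```text
240 [[ 0.5571 -0.1529  0.1057]
 [ 0.5629 -0.1459  0.1205]
 [ 0.569  -0.1417  0.1221]]
top 191 [[ 0.5578 -0.153   0.1186]
 [ 0.5631 -0.147   0.1208]
 [ 0.569  -0.1418  0.1223]] ((0.5634790658950806, -0.14731332659721375), (0.011394517496228218, 0.011500167660415173), 2.1818134784698486)
px 330 343 186 199
block z 0.09891218094680407
[(array([ 0.5665, -0.1472,  0.1051]), 0.69)] 18.5083 [-0.65  0.48  1.16  1.82 -0.48  1.16  0.69]
```

View pics/w4.png

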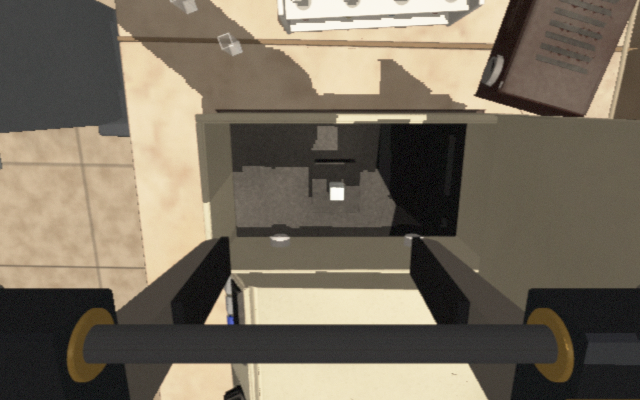

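The bar's bright top is at (337,192). That gives (0.5634, −0.1473) with the top at z 0.1205, as expected. I'll descend, grip and draw it out.

Run:
```python
from arc import *
B=np.array([.5634,-.1473,0])
def st(l):
    s=env.sense(); print(l,round(s["t"],2),round(s["gripper_width"],4),round(s["grasp_force"],1),s["wrist_force"].round(1),s["ee_pos"].round(4)); return s
env.movel(B+[0,0,.24],Rg,rate=.1); st("above")
env.movel(B+[0,0,.15],Rg,rate=.1); st("mid")
env.movel(B+[0,0,.1005],Rg,rate=.07); st("down")
effector.grasp(20); s=st("grip")
if .010<s["gripper_width"]<.015:
    env.movel(B+[0,0,.125],Rg,rate=.05); st("up1")
    env.movel(B+[0,0,.25],Rg,rate=.1); st("up2")
p,_=viewer.read_camera("scene"); cv2.imwrite("pics/s5.png",p[:,:,::-1])
```

```text
above 18.94 0.0914 0.0 [-0.6 -0.7 -0.2] [ 0.5633 -0.1472  0.24  ]
mid 19.99 0.0918 0.0 [ 0.2 -0.6 -0.1] [ 0.5638 -0.1476  0.1506]
down 20.85 0.0919 0.0 [ 1.3  0.1 -0.3] [ 0.5636 -0.1476  0.1007]
grip 22.03 0.0118 20.0 [-0.   1.2 -0.3] [ 0.5634 -0.1473  0.1005]
up1 22.68 0.0116 20.0 [-0.4  0.  -0.3] [ 0.5636 -0.1471  0.1252]
up2 24.07 0.0116 20.0 [ 0.3  0.4 -0.7] [ 0.5631 -0.1471  0.2494]
```

View pics/s5.png

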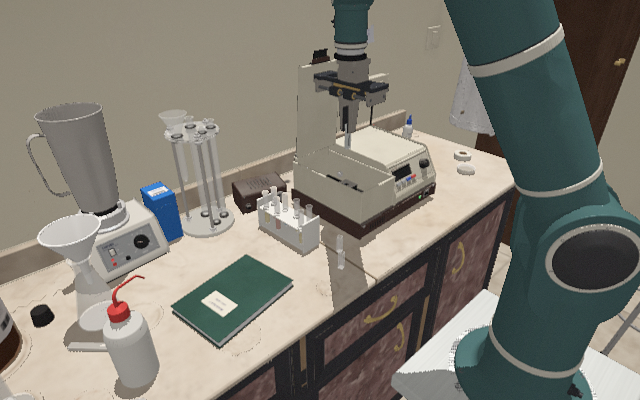

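The bar is held upright between the fingers at about (350,125), and the lid is still standing. Now I'll carry it over the logbook.

Run:
```python
from arc import *
def st(l):
    s=env.sense(); print(l,round(s["t"],2),round(s["gripper_width"],4),round(s["grasp_force"],1),s["wrist_force"].round(1),s["ee_pos"].round(4)); return s
env.movel([.48,-.149,.28],Rg,rate=.12)
env.movel([.489,.263,.28],Rg,rate=.15); st("over")
env.movel([.489,.263,.215],Rg,rate=.1); env.pause(.5); s=st("hold"); print(s["tcp_rot"].round(3))
ims=[]
for cam in ("scene","top"):
    p,W=cloud(cam); ims.append(p[:,:,::-1])
    for n in ["check_standard","logbook","lip_mid","rack","cuvette_a"]: print(cam,n,[(np.round(r["at"],3),round(r["score"],2)) for r in tip_of(cam,n)[:2]])
cv2.imwrite("pics/f.png",cv2.resize(np.vstack(ims),None,fx=.75,fy=.75))
```

```text
over 27.92 0.0118 20.0 [ 0.3 -0.2 -0.5] [0.4891 0.2626 0.2801]
hold 29.22 0.012 20.0 [-0.2  0.5 -0. ] [0.489  0.2631 0.2151]
[[-0.02  1.    0.  ]
 [ 1.    0.02  0.  ]
 [ 0.    0.   -1.  ]]
scene check_standard [(array([0.488, 0.263, 0.169]), 0.47)]
scene logbook [(array([0.488, 0.266, 0.   ]), 0.9)]
scene lip_mid []
scene rack [(array([ 0.592,  0.032, -0.   ]), 0.92), (array([ 0.408,  0.026, -0.004]), 0.16)]
scene cuvette_a [(array([ 0.405,  0.024, -0.001]), 0.63), (array([ 0.455, -0.014,  0.   ]), 0.51)]
top check_standard [(array([ 0.407,  0.023, -0.002]), 0.62), (array([0.491, 0.264, 0.169]), 0.47)]
top logbook [(array([ 0.492,  0.264, -0.   ]), 0.65)]
top lip_mid [(array([ 0.661, -0.146,  0.419]), 0.75)]
top rack [(array([0.592, 0.032, 0.002]), 0.93)]
top cuvette_a [(array([ 0.45 , -0.013,  0.001]), 0.47), (array([ 0.408,  0.024, -0.001]), 0.39)]
```

View pics/f.png

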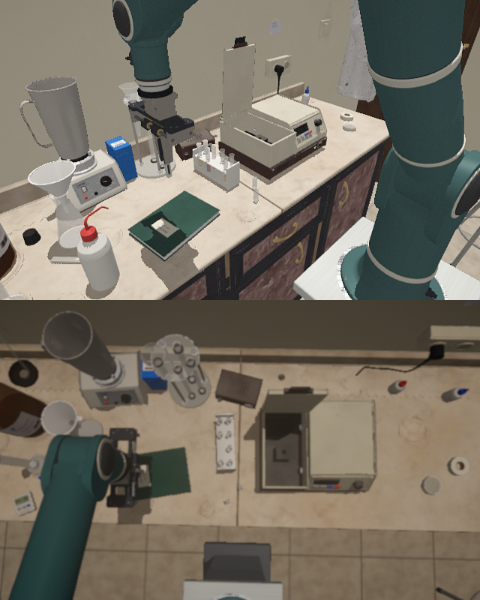

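The final picture shows the lid standing at (238,80) and the bar held over the logbook at (168,165). Its underside is at about z 0.169, so 15 cm clear of the cover, and the rack, cuvettes and logbook haven't moved.

```bash
python3 -c "
from station import workorder
print(workorder.finish_job())"
```

```text
the job is handed in; nothing more can be done
None
```

The job is handed in at about 30 s: the lid stands open by itself, and the check standard is held upright about 15 cm above the middle of the logbook, with the logbook, rack and cuvettes undisturbed.

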